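Dial open the combination lock box and slide back its lid

ROBOT

A 6-joint arm with a two-finger parallel gripper is mounted at the origin on a cart in front of the work surface, level with it; the furniture and walls round the work are solid. World frame = base frame: x ahead of the robot, y to its left, z up, the work surface at z = 0. Lengths are in mm, angles in rad, forces in N, time in s.
With the tool pointing down it reaches from about 350 to 925 mm from the base axis. Payload 6.4 kg.
Tool frame: the origin (TCP) lies at the very end of the fingers, on their centre line; the grasp point (between the pads) lies 19 mm behind it; x points along the fingers, y is the direction in which the jaws open and shut, and the axes are right-handed (so a half turn about x gives the same grasp; the last joint's range is limited). The gripper opens to 94 mm and grips with 3 to 60 N. Pads are 16 mm wide; open, the fingers measure 119 mm over their backs; the gripper's body (75 mm by 177 mm) begins 78 mm behind the grasp point.
Start: joints at [0.962, 0.245, 1.558, -0, 1.339, -0.174], TCP at [273.797, 589.532, 166.655] pointing down, gripper open.
Joint ranges: [-3.13, 3.13], [-1.02, 2.26], [0.13, 2.54], [-0.95, 4.09], [0.21, 2.88], [-2.74, 2.74]. Speed limits (rad/s): [2.57, 2.57, 3.14, 3.14, 3.14, 3.14].

INTERFACE

Orientations are given as a unit quaternion [w, x, y, z].
In Python, from cell import ctrl, viewer, workorder gives the robot as it stands.
- The arm moves only by the tool servo_tool, never from a script. Its argument "targets" is text: rows parted by semicolons, each of 7 numbers parted by spaces: the turn, a rotation vector about the world's x, y, z in rad, then the shift along the world's x, y, z in cm, then the opening, from 0 (shut) to 1 (fully open). A call has 1 to 8 rows; each row is the pose to reach, as a shift and turn from the pose commanded when the call began; what a row does not reach only later rows make up. A row lasts 1/12 s, in which the tool goes at most 41.7 mm and 7.16 degrees, less where a joint would pass 70% of its speed; a pose out of reach is approached as far as the arm can. A call with a gripper value outside its range is refused whole. The fingers move at their own pace and stop on an object; "squeeze" is the grip in N (left out, the last holds). Time passes only in rows, so rows that repeat a pose let the fingers close. It gives the time, the measured TCP pose, the force and the opening at its end, in the units of the state.
- ctrl.get_state(): the state, without advancing time (a new reading comes with each control period).
- viewer.capture(name): name is "scene" or "top" or "wrist"; returns the picture (384x512x3 uint8, red, green, blue); there is no depth.
- viewer.camera_params(name): a dict with "vfov" (degrees; the focal length in pixels is half the picture's height over the tangent of half this angle, whatever the lens; pixels are square), "cx", "cy" (the principal point, pixels), "camera_from_world" (4x4, takes a point from world to camera coordinates). Camera axes: x right, y down, z forward; pixel columns grow to the right and rows downward; lengths in mm; the calibration is good to about 2 mm. The wrist camera is an equidistant fisheye: a pixel r from the principal point sees the ray r / f radians off the axis. A picture is of the moment at which its call begins: read the wrist's pose just before it. camera_params takes no time and is no camera call; for the wrist camera it gives the pose at the moment of the call.
- workorder.hand_in(): hands the job in, once; it reports no verdict.
The state is a dict: "time_s": time; "joints": joint angles; "qvel": joint speeds; "effort": joint torques, N m; "tool_pos": TCP position; "tcp_rot": TCP orientation; "contact_force": force on the tool from outside, world axes, zero at the start; "torque": the same for the moment, N m; "opening": finger opening in mm.
Only numpy, scipy, OpenCV 4.12 (cv2) and the standard library are available. Lean on these libraries where they do the work, as an engineer would, in place of code of your own. Each camera call takes 0.05 s, during which the arm holds its last target.

TASK

Open the steel combination lock box on the bench: turn its dial to the right (clockwise) to the three-dot mark and pause there, back to the left to the one-dot mark and pause, then gently right again only until you feel the lock come up against its stop. Then let go of the dial and slide the lid open by its pull bar, away from the dial, at least 7 cm, and let go. Do not force the dial against the stop or drag at a lid that is still locked, and leave the loose parts round the box where they are.

Things in the scene. Friction and masses are not known exactly. Their poses are not given: they have to be found in the camera images.
- lock_box: Grey steel lock box, 124 (x) by 271 (y) by 55 high, fixed. Origin: on the bench under its middle (y from -136 to +135 mm); z up. Its +y end (120 long) is the lock, with the dial on top at x 0, y +75 mm; its -y end is a store closed by the sliding lid, between two rails 8 high at x = +/-58 mm. Marks round the dial: long black lines with one, two or three dots; short lines every 0.125 rad.
- dial_grip (a point): Centre of the dial's bar grip, on the dial's vertical axis, 81 mm above the bench. The bar is 48 long, 12 thick, 30 high (66 to 96 mm above the bench), on a round steel skirt 68 across. The point turns with the dial: x along the bar to its pointer end (black line on bar top and skirt), z up. Grip the bar across its 12 mm.
- dial (a joint): Dial angle, rad, growing to the right (clockwise from above). 0: pointer along the box's +x, two-dot mark; +0.75: three dots (robot's right); -0.75: one dot. Starts at 0.34 to 0.50. Friction 0.07 N m; stays where left. Going left it clicks over a sprung pawl (up to 0.2 N m); going right again from one dot it comes up against that pawl, its stop. Ends at +/-1.05.
- pawl: Hidden pawl in the lock, 34 mm from the dial's axis: the stop of the dial, met somewhere between -0.56 and +0.1 rad, different every time; its pose does not tell where, it must be felt. Slightly springy: torque then grows by 0.1 N m per 0.01 rad. It must never carry over 16 N (0.55 N m at the dial). The lid is free only while the dial stands within 0.05 rad of the stop.
- lid_pull (a point): Centre of the pull bar on the lid, 73 mm above the bench. The bar is 44 long (along the lock box's x), 12 thick (along the box's y) and 26 high (60 to 86 mm above the bench). Axes as those of the lock box. Grip it across its 12 mm.
- lid (a joint): How far the lid is slid open, in m: 0 shut, 0.09 fully open; it moves level towards the lock box's -y, away from the dial, against about 2.5 N of friction. While locked it gives only about 2 mm and then stops dead.
- lid_tongue: Tongue of the lid, inside the lock, that passes through a gate in the dial's hidden wheel when the lock is set. It moves with the lid. It must never be dragged against the wheel with more than 25 N.
- piston_cap: Loose round metal cap, 39 across, 34 high, beyond the box. Bystander; origin under its centre.
- masking_tape: Loose roll of tape, 58 across, 19 high, beyond the box. Bystander; origin under its centre.
- spark_plug: Loose spark plug, 74 long, 23 high, on the robot's side of the box. Bystander; origin under its centre.
- slide_housing: Loose grey casting, 73 by 56 by 36 high, left of the lock end. Bystander; origin under its centre.

How it is judged (in metres and radians):
On the way, in this order (a step that is already met when the one before it is completed fails the run):
1. lid shut, dial turned right to the three-dot mark (within 0.12 rad) for 0.2 s (value of joint dial between 0.63 and 0.87 rad and value of joint lid below 0.008 m), for 0.2 s.
2. lid shut, dial turned back left to the one-dot mark (within 0.12 rad) for 0.2 s (value of joint dial between -0.87 and -0.63 rad and value of joint lid below 0.008 m), for 0.2 s.
At the end, for the whole second after the job is handed in: The lid stands open by at least 70 mm, at rest and let go (value of joint lid above 0.07 m and velocity of joint lid between -0.01 and 0.01 m/s); the robot touches nothing.
It fails at once if the dial forced against its stop: more than 16 N on the pawl while the dial is not turning left (contact force between pawl and anything else above 16 N and velocity of joint dial above -0.1 rad/s).
It fails at once if the locked lid dragged with more than 25 N against the lock's wheel (contact force between lid_tongue and anything else above 25 N).
It fails at once if a loose part round the box moved by more than 25 mm (distance of any of piston_cap, masking_tape, spark_plug, slide_housing from where it was at the start of the episode above 0.025 m).
It also fails if it takes over 70 s, if anything falls off the work surface, if the arm or the gripper's body presses on something with over 40 N, if the wrist force passes 120 N, or if a joint passes its speed limit or range.

## Working session

There is one attempt and no reset: what is moved stays moved. The work goes in short steps, Python scripts to look and compute and a tool call to move; the robot and the scene stay as the last step left them, time stands still between calls to the robot, and variables do not carry over. Pictures are saved under pics/ and viewed, and the job is handed in when it is done.

Besides the shell and the picture viewer there is one more tool, called after "Emit:" as name(argument=value, ...), one argument or row to a line, values as JSON. servo_tool: Moves the arm, as the interface text tells. Its arguments: {"type":"object","properties":{"targets":{"type":"string"},"squeeze":{"type":"number"}},"required":["targets"]}

```bash
ls; mkdir -p pics; python3 - <<'E'
from cell import ctrl, viewer, workorder
import cv2
s=ctrl.get_state(); print(s)
for n in("scene","top","wrist"):
    p=viewer.camera_params(n); print(n,p)
    cv2.imwrite(f"pics/{n}0.png",viewer.capture(n)[:,:,::-1])
E
```

```text
pics
{'time_s': 0.0, 'joints': array([ 9.61868308e-01,  2.45797752e-01,  1.55897708e+00, -3.35168081e-05,
        1.33871673e+00, -1.74090618e-01]), 'qvel': array([ 2.20450388e-06,  5.23856776e-04, -5.90579454e-04, -4.79792720e-04,
        6.03648536e-04, -2.39674842e-04]), 'effort': array([ 1.11569538e-03, -4.15851617e+01, -3.14596796e+01,  6.84780045e-02,
        3.32659506e-02, -1.25537213e-04]), 'tool_pos': array([273.4321551 , 588.95505803, 165.57573596]), 'tcp_rot': array([ 0.69021448,  0.15190216,  0.69070553, -0.1531521 ]), 'contact_force': array([ 0.88308609, -0.08371112, -0.26617235]), 'torque': array([ 0.03086773, -0.03789964,  0.07737065]), 'opening': 93.52619587225895}
scene {'vfov': 51.01430039584264, 'cx': 254.47029679156978, 'cy': 193.15615740837347, 'camera_from_world': array([[ 8.36013229e-01, -5.48628125e-01, -9.43721678e-03,
        -4.19918143e+02],
       [-3.71023777e-01, -5.52536895e-01, -7.46354029e-01,
         3.01641909e+02],
       [ 4.04256401e-01,  6.27463274e-01, -6.65482233e-01,
         6.58376198e+02],
       [ 0.00000000e+00,  0.00000000e+00,  0.00
[... 235 characters left out ...]
  [-9.93017603e-01,  2.31539825e-02, -1.15671659e-01,
         5.51164765e+02],
       [ 1.16451225e-01,  3.57570193e-02, -9.92552542e-01,
         8.51282273e+02],
       [ 0.00000000e+00,  0.00000000e+00,  0.00000000e+00,
         1.00000000e+00]])}
wrist {'vfov': 65.70646984690485, 'cx': 252.35637688657738, 'cy': 191.59632107997965, 'camera_from_world': array([[ 4.20155838e-01,  9.07448714e-01, -2.42985495e-03,
        -6.47568202e+02],
       [ 8.69725726e-01, -4.01922866e-01,  2.86417826e-01,
        -3.00239286e+01],
       [ 2.58932873e-01, -1.22453429e-01, -9.58101730e-01,
         3.91156651e+02],
       [ 0.00000000e+00,  0.00000000e+00,  0.00000000e+00,
         1.00000000e+00]])}
```

View pics/top0.png

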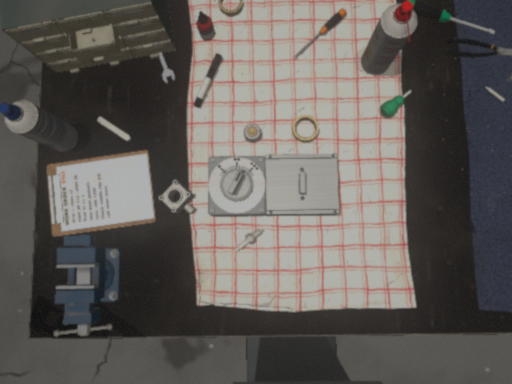

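View pics/scene0.png

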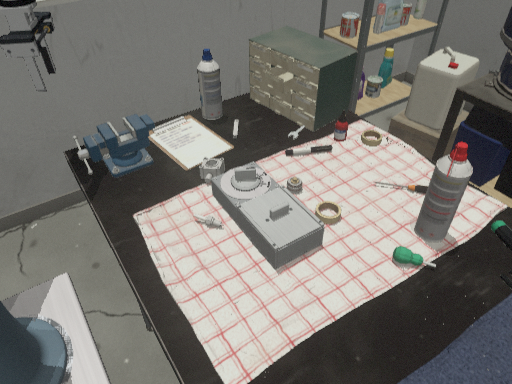

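View pics/wrist0.png

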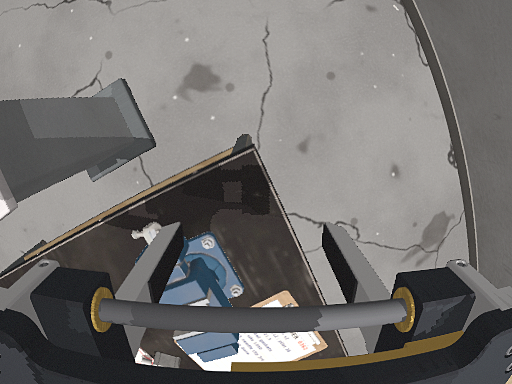

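```bash
python3 - <<'E'
import cv2,numpy as np
a=cv2.imread("pics/top0.png")[140:260,150:350]
cv2.imwrite("pics/topc.png",cv2.resize(a,None,fx=4,fy=4,interpolation=cv2.INTER_CUBIC))
a=cv2.imread("pics/scene0.png")[145:275,190:345]
cv2.imwrite("pics/scenec.png",cv2.resize(a,None,fx=4,fy=4,interpolation=cv2.INTER_CUBIC))
E
```

```text
(no output)
```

View pics/topc.png

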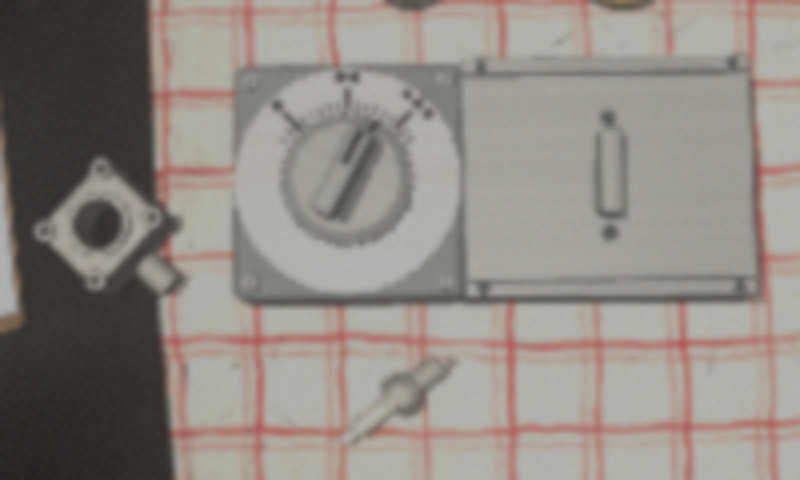

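View pics/scenec.png

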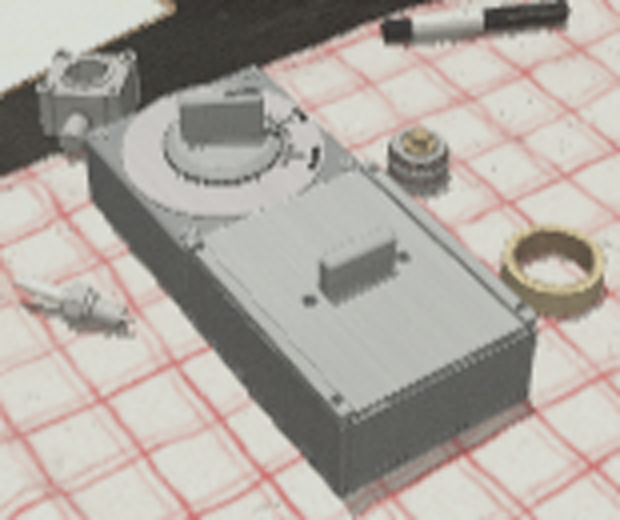

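```bash
cat > h.py <<'E'
import numpy as np
from cell import ctrl, viewer, workorder
def ray(P,u,v,fish=False):
    f=192/np.tan(np.radians(P['vfov']/2)); d=np.array([u-P['cx'],v-P['cy']])
    if fish:
        r=np.hypot(*d); th=r/f
        dc=np.array([*(d/r*np.sin(th)),np.cos(th)])
    else: dc=np.array([d[0]/f,d[1]/f,1.])
    M=P['camera_from_world']; R=M[:3,:3]; c=-R.T@M[:3,3]
    w=R.T@dc; return c,w/np.linalg.norm(w)
def onz(P,u,v,z,fish=False):
    c,w=ray(P,u,v,fish); return c+w*(z-c[2])/w[2]
def tri(rays):
    A=0;b=0
    for c,w in rays:
        Q=np.eye(3)-np.outer(w,w); A=A+Q; b=b+Q@c
    p=np.linalg.solve(A,b); return p,[np.linalg.norm((np.eye(3)-np.outer(w,w))@(p-c)) for c,w in rays]
E
python3 - <<'E'
from h import *
np.set_printoptions(precision=1,suppress=True)
T=viewer.camera_params("top");S=viewer.camera_params("scene")
t=lambda x,y:(150+x/4,140+y/4)
s=lambda x,y:(190+x/4,145+y/4)
for n,a,b in [("pull",(610,172),(357,248)),("dialbar",(360,163),(222,100)),("rail near end screw",(740,288),(335,398)),("rail far end",(736,62),(522,308)),
 ("lid near/right",(757,296),(350,412))]:
    print(n,tri([ray(T,*t(*a)),ray(S,*s(*b))]))
for n,a,z in [("diskc",(348,182),60),("corner",(238,68),58),("corner",(237,298),58),("corner",(463,68),58),("c2",(463,300),58),("endfar",(748,58),63),("endnear",(758,298),63),
 ("1",(298,128),60),("2",(347,92),60),("3",(405,122),60),("pull far",(611,130),86),("pull near",(611,212),86),("plug",(400,395),12),("housing",(100,225),36),("plugtip",(345,440),12),("plugend",(450,360),12)]:
    print(n,onz(T,*t(*a),z))
E
```

```text
pull (array([564. ,   2.5,  83.1]), [np.float64(1.83873450124304), np.float64(1.8387345012429788)])
dialbar (array([566.1, 128.7,  97.4]), [np.float64(1.9926670687005386), np.float64(1.9926670687004047)])
rail near end screw (array([505.2, -62.3,  65.5]), [np.float64(1.3897223702070287), np.float64(1.3897223702070327)])
rail far end (array([621.4, -65.1,  63.8]), [np.float64(0.8871212089575308), np.float64(0.8871212089578662)])
lid near/right (array([503.5, -72.2,  65.3]), [np.float64(4.286665684321884), np.float64(4.286665684321959)])
diskc [563.6 137.   60. ]
corner [625.5 194.2  58. ]
corner [504.8 195.4  58. ]
corner [622.4  76.1  58. ]
c2 [501.3  78.8  58. ]
endfar [622.7 -71.   63. ]
endnear [498.9 -70.9  63. ]
1 [592.5 162.7  60. ]
2 [610.9 136.8  60. ]
3 [594.3 106.9  60. ]
pull far [583.2   2.5  86. ]
pull near [541.9   3.8  86. ]
plug [453.6 114.4  12. ]
housing [546.8 272.   36. ]
plugtip [430.1 144.4  12. ]
plugend [471.8  87.   12. ]
```

```bash
python3 - <<'E'
from h import *
from scipy.spatial.transform import Rotation as R
np.set_printoptions(precision=3,suppress=True)
s=ctrl.get_state();q=s['tcp_rot'];M=R.from_quat(q[[1,2,3,0]]).as_matrix();print(M)
y=M[:,1];print(np.degrees(np.arctan2(y[1],y[0])))
W=viewer.camera_params("wrist")['camera_from_world'];c=-W[:3,:3].T@W[:3,3];print(c,c-s['tool_pos'],M.T@(c-s['tool_pos']))
E
```

```text
[[-0.001  0.421  0.907]
 [-0.001  0.907 -0.421]
 [-1.    -0.001 -0.   ]]
65.0890126040458
[196.931 623.498 381.931] [-76.584  34.39  216.113] [-216.093   -1.376  -83.991]
```

Emit:
servo_tool(
  targets="0 0 0.03 1.2 -2 2 1; 0 0 0.06 2.5 -5 4 1; 0 0 0.09 4.2 -8 5 1; 0 0 0.12 6 -11 5 1; 0 0 0.15 7.7 -14 5 1; 0 0 0.18 9.4 -17 5 1; 0 0 0.21 11 -20 5 1; 0 0 0.24 12.7 -23 5 1",
)

```text
time_s: 0.82
tool_pos: [401.0, 357.9, 216.4]
tcp_rot: [0.704, 0.068, 0.704, -0.068]
contact_force: [1.0, -0.1, -0.2]
opening: 94.3
```

Emit:
servo_tool(
  targets="0 0 0.03 1.7 -3 0 1; 0 0 0.06 3.4 -6 0 1; 0 0 0.09 5 -9 0 1; 0 0 0.12 7 -12 0 1; 0 0 0.15 9 -15 0 1; 0 0 0.17 10.5 -18 0 1; 0 0 0.19 12 -21 0 1; 0 0 0.196 13.5 -24 0 1",
)

```text
time_s: 1.48
tool_pos: [536.1, 117.9, 216.4]
tcp_rot: [0.707, -0.001, 0.707, 0.001]
contact_force: [0.7, 0.3, 0.3]
opening: 93.9
```

Emit:
servo_tool(
  targets="0 0 0 0 -1.5 0 1; 0 0 0 0 -1.5 0 1; 0 0 0 0 -1.5 0 1",
)

```text
time_s: 1.73
tool_pos: [535.6, 104.2, 216.3]
tcp_rot: [0.707, 0.0, 0.707, -0.0]
contact_force: [0.3, 0.2, -0.3]
opening: 94.2
```

```bash
cat > snap.py <<'E'
import sys,cv2,json,pickle
from h import *
from scipy.spatial.transform import Rotation as R
np.set_printoptions(precision=3,suppress=True)
n=sys.argv[1]; s=ctrl.get_state(); P=viewer.camera_params("wrist")
cv2.imwrite(f"pics/{n}.png",viewer.capture("wrist")[:,:,::-1]); pickle.dump((s,P),open(f"pics/{n}.pkl","wb"))
q=s['tcp_rot'];y=R.from_quat(q[[1,2,3,0]]).as_matrix()
print(s['time_s'],s['tool_pos'],"az",np.degrees(np.arctan2(y[1,1],y[0,1])),"xaxis",y[:,0],s['contact_force'],s['torque'],s['opening'])
a=cv2.imread(f"pics/{n}.png");cv2.imwrite(f"pics/{n}b.png",cv2.resize(a,(800,600),interpolation=cv2.INTER_CUBIC))
E
python3 snap.py w1
```

```text
1.7333 [535.623 104.222 216.321] az 89.97347601481022 xaxis [-0.001  0.    -1.   ] [ 0.277  0.172 -0.264] [-0.    -0.042 -0.007] 94.24235176240279
```

View pics/w1b.png

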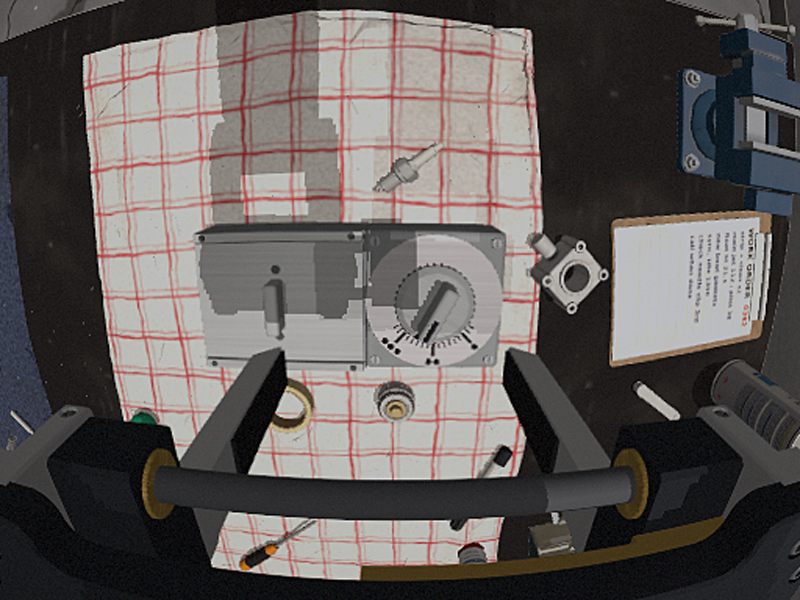

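```bash
python3 - <<'E'
import cv2
a=cv2.imread("pics/w1.png")[135:240,220:330]
cv2.imwrite("pics/w1d.png",cv2.resize(a,None,fx=5,fy=5,interpolation=cv2.INTER_CUBIC))
a=cv2.imread("pics/w1.png")[135:240,120:250]
cv2.imwrite("pics/w1l.png",cv2.resize(a,None,fx=5,fy=5,interpolation=cv2.INTER_CUBIC))
E
```

```text
(no output)
```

View pics/w1d.png

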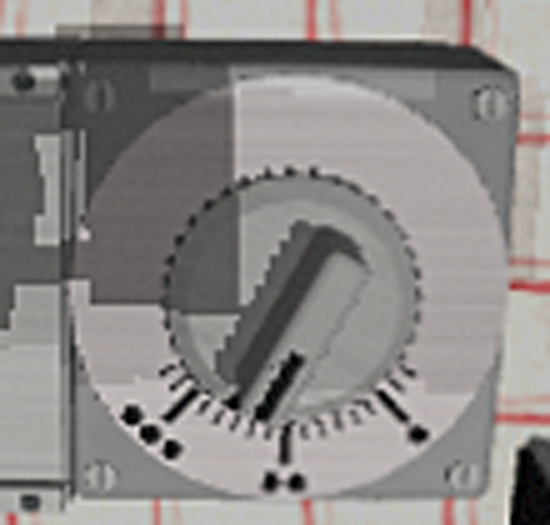

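View pics/w1l.png

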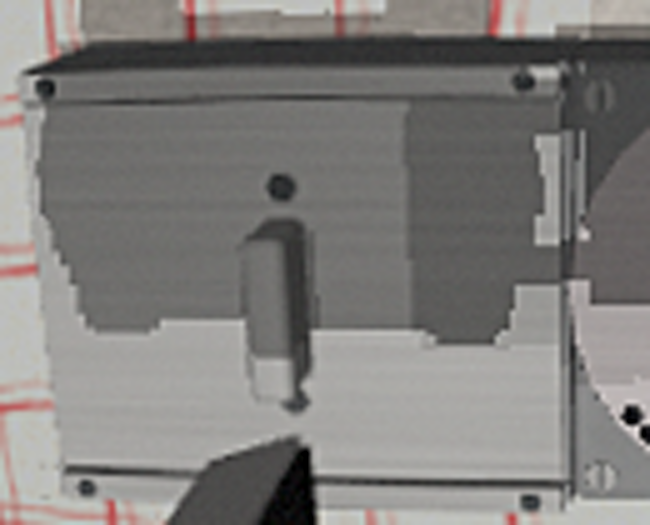

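```bash
python3 - <<'E'
from h import *
import pickle
np.set_printoptions(precision=1,suppress=True)
T=viewer.camera_params("top");S=viewer.camera_params("scene");s,W=pickle.load(open("pics/w1.pkl","rb"))
t=lambda x,y:ray(T,150+x/4-.4,140+y/4-.4)
d=lambda x,y:ray(W,220+x/5-.4,135+y/5-.4,True)
l=lambda x,y:ray(W,120+x/5-.4,135+y/5-.4,True)
sc=lambda x,y:ray(S,190+x/4-.4,145+y/4-.4)
for n,a,b in [("s nr",d(98,97),t(447,283)),("s nl",d(490,103),t(250,285)),("s fr",d(100,475),t(445,80)),("s fl",d(463,475),t(250,85)),
 ("pull near screw",l(281,188),t(610,232)),("pull bar end mid far",l(272,385),t(611,130)),("pull near top",l(270,240),t(611,212)),
 ("rail nr r",l(45,88),t(740,288)),("rail far r",l(87,487),t(735,62)),("rail n l",l(523,80),t(484,290)),("rail f l",l(530,501),t(481,66)),("bar pointer end",d(263,410),t(375,124))]:
    print(n,*tri([a,b]))
def z(r,h): c,w=r; return c+w*(h-c[2])/w[2]
print("barW", [z(d(*p),96) for p in [(325,240),(372,268),(282,420),(245,400)]])
print("lines", [z(d(*p),58) for p in [(183,402),(286,445),(393,406)]])
print("pullscrews",z(l(281,188),60))
print("pulltop corners",[z(l(*p),86) for p in [(243,240),(290,245),(252,398),(296,402)]])
E
```

```text
s nr [509.6  87.1  78.3] [np.float64(0.04891892875432234), np.float64(0.04891892875421816)]
s nl [513.2 188.8  55.9] [np.float64(1.234679086202879), np.float64(1.2346790862028205)]
s fr [616.6  86.   60. ] [np.float64(0.4521382374574566), np.float64(0.45213823745746484)]
s fl [617.4 187.4  58.8] [np.float64(1.2252591075828716), np.float64(1.2252591075828954)]
pull near screw [534.8   3.7  64.4] [np.float64(0.06628177217734474), np.float64(0.06628177217751734)]
pull bar end mid far [584.4   2.   79.2] [np.float64(1.0138779324543317), np.float64(1.0138779324542997)]
pull near top [543.5   4.6  82.8] [np.float64(0.4694038691762385), np.float64(0.4694038691763084)]
rail nr r [505.6 -60.6  65.9] [np.float64(0.841459812043417), np.float64(0.8414598120433899)]
rail far r [622.1 -63.3  62.2] [np.float64(0.3846033388674331), np.float64(0.3846033388673787)]
rail n l [505.9  68.7  74.3] [np.float64(0.037228276126972), np.float64(0.03722827612702736)]
rail f l [622.5  67.1  64.8] [np.float64(0.5342259536343967), np.float64(0.5342259536343554)]
bar pointer end [592.1 125.6  73.4] [np.float64(3.147311040681914), np.float64(3.1473110406818945)]
barW [array([540.5, 140.8,  96. ]), array([547.3, 152.3,  96. ]), array([585.9, 131.8,  96. ]), array([580.6, 122.7,  96. ])]
lines [array([595.8, 108.2,  58. ]), array([608.5, 136.4,  58. ]), array([597.2, 165.4,  58. ])]
pullscrews [535.8   2.5  60. ]
pulltop corners [array([543. ,  -1.3,  86. ]), array([544.3,  10.8,  86. ]), array([584.8,  -2.5,  86. ]), array([585.7,   9.2,  86. ])]
```

Emit:
servo_tool(
  targets="0 0 -0.1 0.7 0.8 -2 1; 0 0 -0.2 1.4 1.6 -4 1; 0 0 -0.3 2.1 2.4 -6 1; 0 0 -0.4 2.8 3.3 -8 1; 0 0 -0.456 2.84 3.3 -9.6 1; 0 0 -0.456 2.84 3.3 -9.6 1; 0 0 -0.456 2.84 3.3 -9.6 1",
)

```text
time_s: 2.37
tool_pos: [563.1, 138.8, 120.0]
tcp_rot: [0.688, 0.158, 0.69, -0.158]
contact_force: [-0.0, 0.0, 0.3]
opening: 93.7
```

```bash
python3 snap.py w2
```

```text
2.3667 [563.104 138.797 119.979] az 64.14239475637952 xaxis [-0.002  0.    -1.   ] [-0.002  0.004  0.276] [ 0.013 -0.015  0.013] 93.74086185629133
```

View pics/w2b.png

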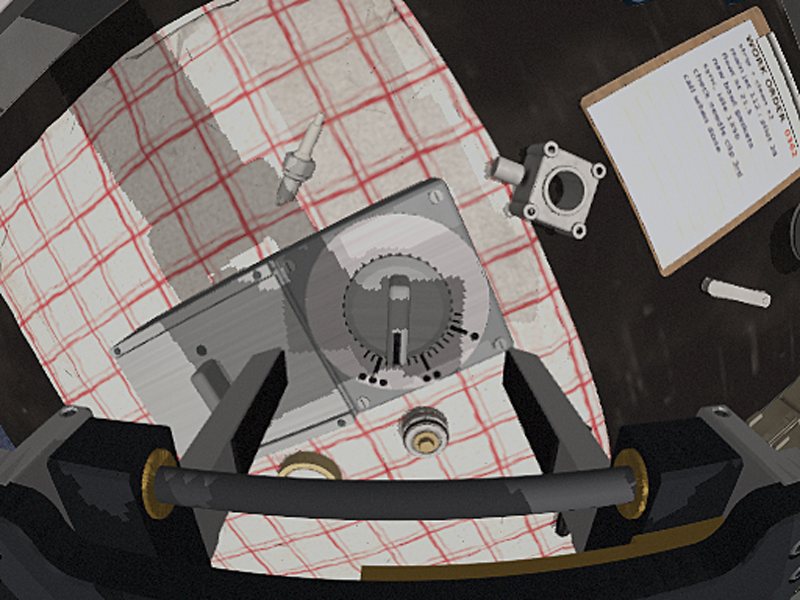

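```bash
python3 - <<'E'
import cv2
a=cv2.imread("pics/w2.png")[140:255,195:325]
cv2.imwrite("pics/w2d.png",cv2.resize(a,None,fx=5,fy=5,interpolation=cv2.INTER_CUBIC))
E
```

```text
(no output)
```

View pics/w2d.png

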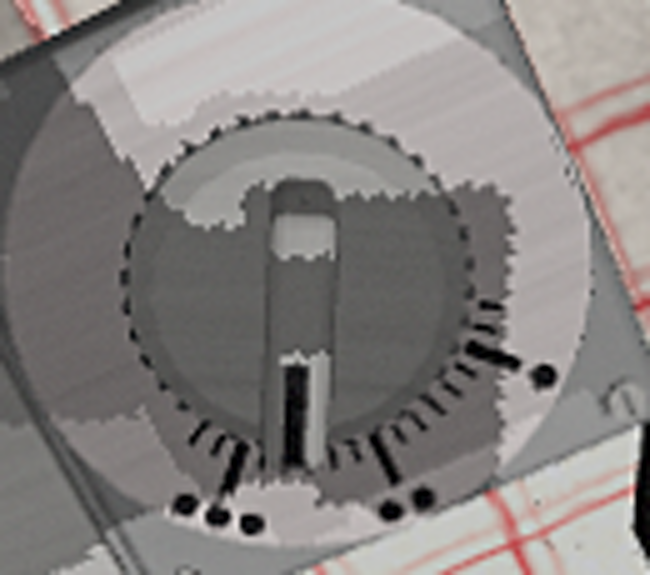

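```bash
python3 - <<'E'
from h import *
import pickle
np.set_printoptions(precision=2,suppress=True)
s,W=pickle.load(open("pics/w2.pkl","rb"))
d=lambda x,y:ray(W,195+x/5-.4,140+y/5-.4,True)
def z(r,h): c,w=r; return c+w*(h-c[2])/w[2]
for p in [(273,215),(338,215),(280,466),(326,466),(295,370),(293,465)]: print(p,z(d(*p),96))
print("lines",[z(d(*p),58) for p in [(237,465),(388,465),(492,356)]])
print("skirt",[z(d(*p),62) for p in [(125,275),(470,275),(300,112)]])
E
```

```text
(273, 215) [543.29 143.79  96.  ]
(338, 215) [548.01 153.57  96.  ]
(280, 466) [585.07 124.8   96.  ]
(326, 466) [588.62 132.13  96.  ]
(295, 370) [569.81 135.09  96.  ]
(293, 465) [585.9  126.96  96.  ]
lines [array([596.51, 109.13,  58.  ]), array([610.01, 137.02,  58.  ]), array([597.44, 165.74,  58.  ])]
skirt [array([549.5 , 108.39,  62.  ]), array([578.58, 168.63,  62.  ]), array([535.42, 152.79,  62.  ])]
```

Emit:
servo_tool(
  targets="0 0 0 0.1 0 -1.5 1; 0 0 0 0.1 0 -3 1; 0 0 0 0.1 0 -4.2 1; 0 0 0 0.1 0 -4.9 1; 0 0 0 0.1 0 -4.9 1; 0 0 0 0.1 0 -4.9 1",
)

```text
time_s: 2.92
tool_pos: [565.4, 137.6, 72.1]
tcp_rot: [0.689, 0.159, 0.689, -0.159]
contact_force: [-0.8, -0.3, 0.2]
opening: 94.4
```

```bash
python3 snap.py w3
```

```text
2.9167 [565.411 137.565  72.143] az 63.95895454961867 xaxis [ 0.  0. -1.] [-0.761 -0.346  0.241] [ 0.027  0.001 -0.066] 94.4018793043661
```

View pics/w3b.png

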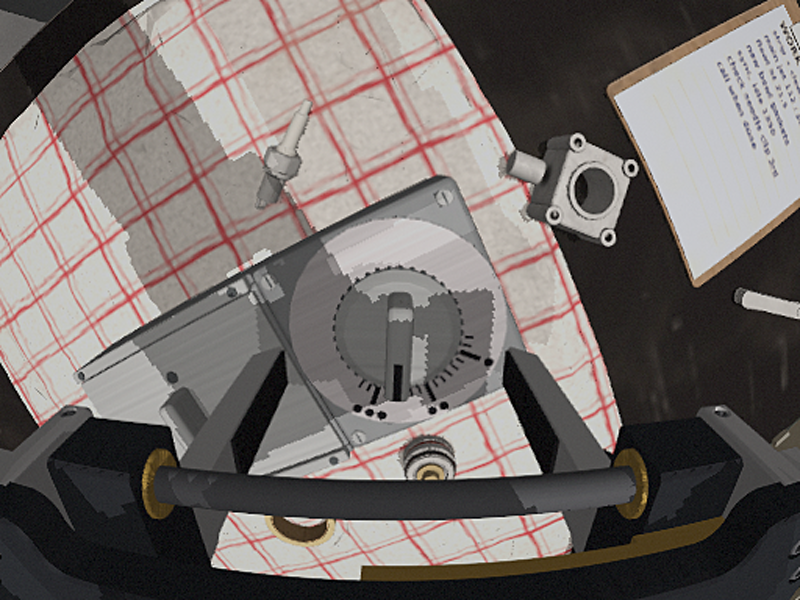

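Emit:
servo_tool(
  targets="0 0 0 0 0 0 0.3; 0 0 0 0 0 0 0.1; 0 0 0 0 0 0 0.1; 0 0 0 0 0 0 0.1; 0 0 0 0 0 0 0.1; 0 0 0 0 0 0 0.1; 0 0 0 0 0 0 0.1; 0 0 0 0 0 0 0.1",
  squeeze=50,
)

```text
time_s: 3.63
tool_pos: [565.2, 137.5, 71.6]
tcp_rot: [0.689, 0.159, 0.689, -0.159]
contact_force: [-0.1, 0.6, -0.5]
opening: 43.9
```

```bash
python3 snap.py w4
```

```text
3.6333 [565.188 137.548  71.643] az 63.94434742593958 xaxis [-0. -0. -1.] [-0.146  0.637 -0.549] [ 0.042  0.029 -0.017] 43.92075410032455
```

Fingers are slow; continue closing.

Emit:
servo_tool(
  targets="0 0 0 0 0 0 0; 0 0 0 0 0 0 0; 0 0 0 0 0 0 0; 0 0 0 0 0 0 0; 0 0 0 0 0 0 0; 0 0 0 0 0 0 0; 0 0 0 0 0 0 0; 0 0 0 0 0 0 0",
)

```text
time_s: 4.35
tool_pos: [565.2, 137.5, 71.7]
tcp_rot: [0.689, 0.159, 0.689, -0.159]
contact_force: [-0.1, -0.2, 0.8]
opening: 0.3
```

```bash
python3 snap.py w5
```

```text
4.35 [565.21  137.518  71.653] az 63.940401173928706 xaxis [ 0. -0. -1.] [-0.116 -0.163  0.751] [-0.008 -0.011  0.001] 0.3491849262708931
```

View pics/w5b.png

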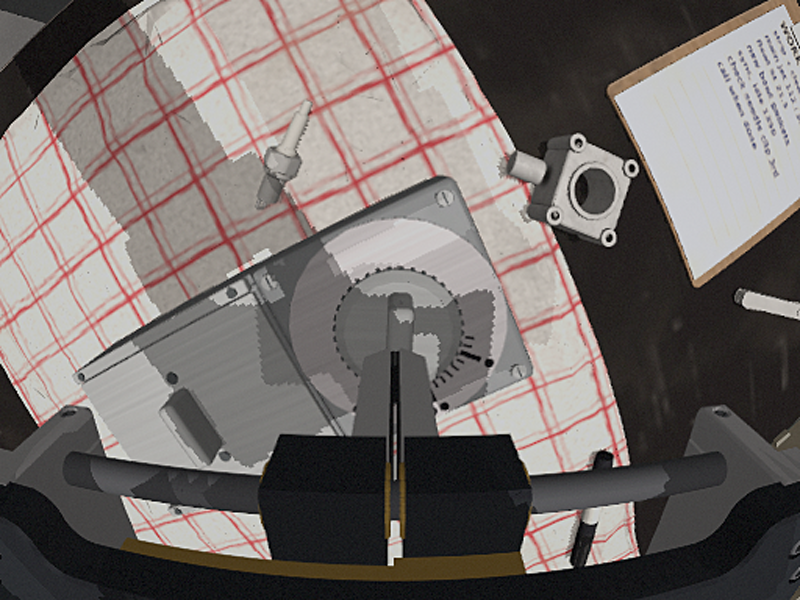

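```bash
python3 - <<'E'
from h import *
import pickle,cv2
np.set_printoptions(precision=2,suppress=True)
s,W=pickle.load(open("pics/w5.pkl","rb"))
M=W['camera_from_world'];f=192/np.tan(np.radians(W['vfov']/2))
def proj(p):
    c=M[:3,:3]@p+M[:3,3]; th=np.arctan2(np.hypot(c[0],c[1]),c[2]); r=f*th; return np.array([W['cx'],W['cy']])+r*c[:2]/np.hypot(*c[:2])
print(proj(s['tool_pos']),proj(s['tool_pos'])*800/512)
for h in (71,90,100,110,120,140):print(h,onz(W,395*.64,352*.64,h,True))
print("bar top corners at 96")
a=cv2.imread("pics/w5.png")[160:310,190:320]
cv2.imwrite("pics/w5d.png",cv2.resize(a,None,fx=4,fy=4,interpolation=cv2.INTER_CUBIC))
print(ctrl.get_state())
E
```

```text
[254.19 215.34] [397.17 336.47]
71 [572.56 132.74  71.  ]
90 [565.25 136.28  90.  ]
100 [561.41 138.15 100.  ]
110 [557.56 140.02 110.  ]
120 [553.71 141.88 120.  ]
140 [546.02 145.62 140.  ]
bar top corners at 96
{'time_s': 4.4, 'joints': array([ 0.04,  0.19,  1.8 , -0.  ,  1.15, -1.07]), 'qvel': array([-0., -0., -0., -0.,  0., -0.]), 'effort': array([ -0.  , -36.58, -28.66,   0.02,   0.07,   0.  ]), 'tool_pos': array([565.2 , 137.54,  71.65]), 'tcp_rot': array([ 0.69,  0.16,  0.69, -0.16]), 'contact_force': array([-0.7 ,  0.18,  0.06]), 'torque': array([-0.03,  0.04,  0.05]), 'opening': 0.3266600627208759}
```

View pics/w5d.png

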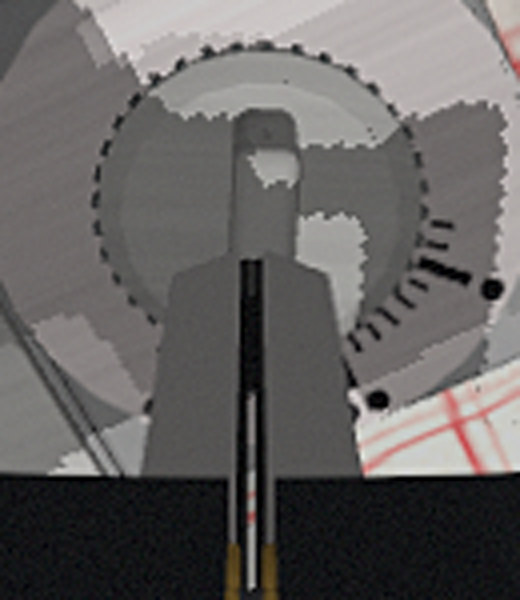

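```bash
python3 - <<'E'
from h import *
import cv2
for n,(r0,r1,c0,c1) in {"scene":(90,270,170,350),"top":(100,260,180,340)}.items():
    a=viewer.capture(n)[:,:,::-1]; cv2.imwrite(f"pics/{n}1.png",a)
    P=viewer.camera_params(n);M=P['camera_from_world'];f=192/np.tan(np.radians(P['vfov']/2))
    for p in [(565.2,137.5,71.6),(565.2,137.5,100)]:
        c=M[:3,:3]@np.array(p)+M[:3,3];print(n,p,f*c[0]/c[2]+P['cx'],f*c[1]/c[2]+P['cy'])
    cv2.imwrite(f"pics/{n}1c.png",cv2.resize(a[r0:r1,c0:c1],None,fx=3.3,fy=3.3,interpolation=cv2.INTER_CUBIC))
E
```

```text
scene (565.2, 137.5, 71.6) 244.24563282567607 176.86250672461793
scene (565.2, 137.5, 100) 243.9135146646738 167.11438421215348
top (565.2, 137.5, 71.6) 236.2652359363875 183.9754319381897
top (565.2, 137.5, 100) 235.0605608386756 182.0595618365394
```

View pics/scene1c.png

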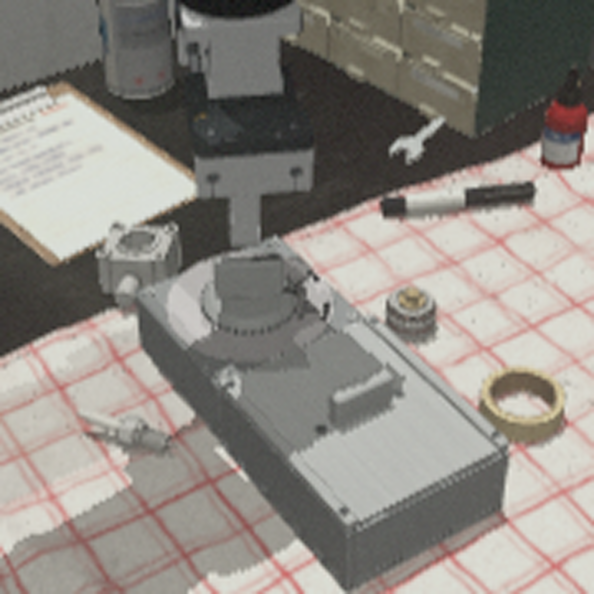

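View pics/scene1.png

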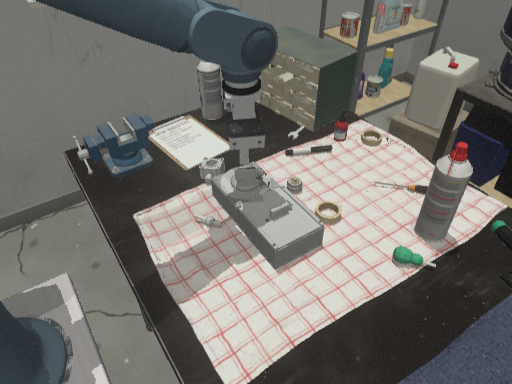

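View pics/top1c.png

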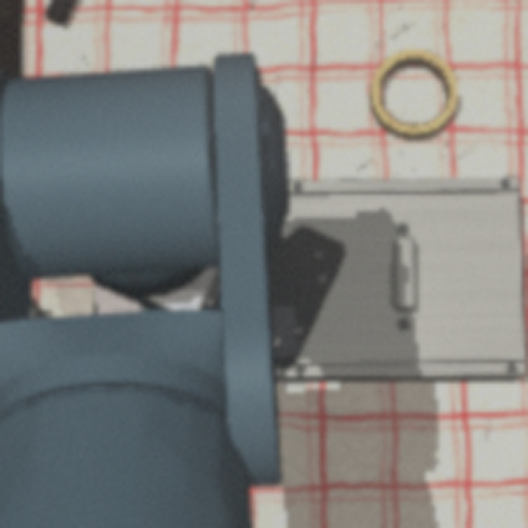

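```bash
python3 - <<'E'
from h import *
import pickle
s,W=pickle.load(open("pics/w5.pkl","rb"));S=viewer.camera_params("scene")
a=ray(W,190+252/4-.4,160+258/4-.4,True)
for x,y in [(245,240),(245,244),(232,242),(259,242)]:
    print(tri([a,ray(S,170+x/3.3-.35,90+y/3.3-.35)]))
E
```

```text
(array([561.53015286, 139.08788746, 110.84503812]), [np.float64(4.870397077658084), np.float64(4.870397077658334)])
(array([561.92250258, 138.74284018, 107.92562718]), [np.float64(4.183262366050384), np.float64(4.183262366050437)])
(array([556.39878054, 140.62232483, 112.99100226]), [np.float64(0.7463083588823649), np.float64(0.7463083588826182)])
(array([567.44088502, 137.00029489, 105.60000483]), [np.float64(8.630881841515638), np.float64(8.630881841515647)])
```

Emit:
servo_tool(
  targets="0 0 0 0 0 0 0.5; 0 0 0 0 0 0 0.5; 0 0 0 0 0 0 0.5; 0 0 0 0 0 0 0.5; 0 0 0 0 0 0 0.5; 0 0 0 0 0 0 0.5; 0 0 0 0 0 0 0.5; 0 0 0 0 0 0 0.5",
)

```text
time_s: 5.17
tool_pos: [565.2, 137.5, 71.6]
tcp_rot: [0.689, 0.159, 0.689, -0.159]
contact_force: [-0.6, 0.5, 0.2]
opening: 46.4
```

Emit:
servo_tool(
  targets="0 0 0 0 0 -0.5 0.5; 0 0 0 0 0 -1 0.5; 0 0 0 0 0 -1.5 0.5; 0 0 0 0 0 -2 0.5; 0 0 0 0 0 -2 0.5",
)

```text
time_s: 5.58
tool_pos: [564.0, 137.5, 49.9]
tcp_rot: [0.688, 0.159, 0.69, -0.16]
contact_force: [0.7, 0.2, -0.8]
opening: 47.1
```

```bash
python3 snap.py w6; python3 - <<'E'
from h import *
import cv2
a=viewer.capture("scene")[:,:,::-1]
cv2.imwrite(f"pics/scene2c.png",cv2.resize(a[90:230,170:350],None,fx=4,fy=4,interpolation=cv2.INTER_CUBIC))
E
```

```text
5.5833 [563.992 137.457  49.907] az 63.93830223201986 xaxis [-0.003 -0.    -1.   ] [ 0.741  0.213 -0.758] [-0.006  0.048 -0.035] 47.11579008985113
```

View pics/w6b.png

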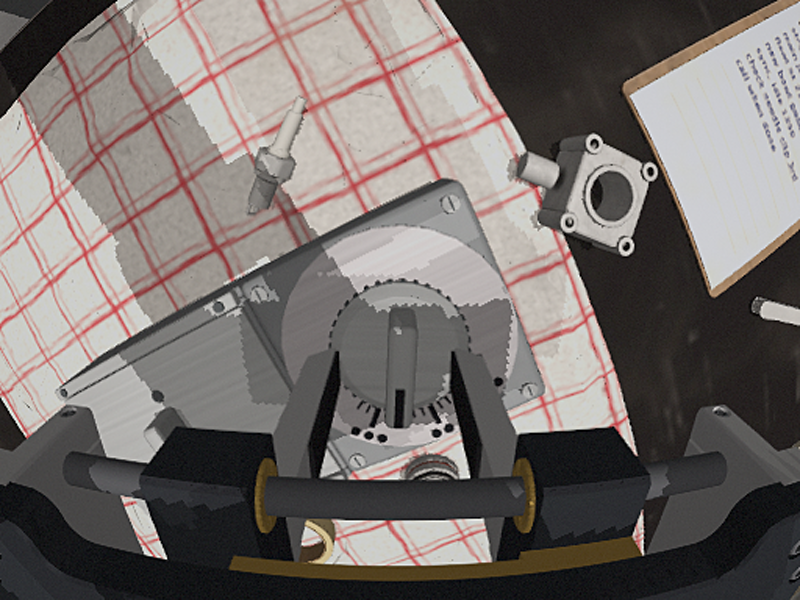

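View pics/scene2c.png

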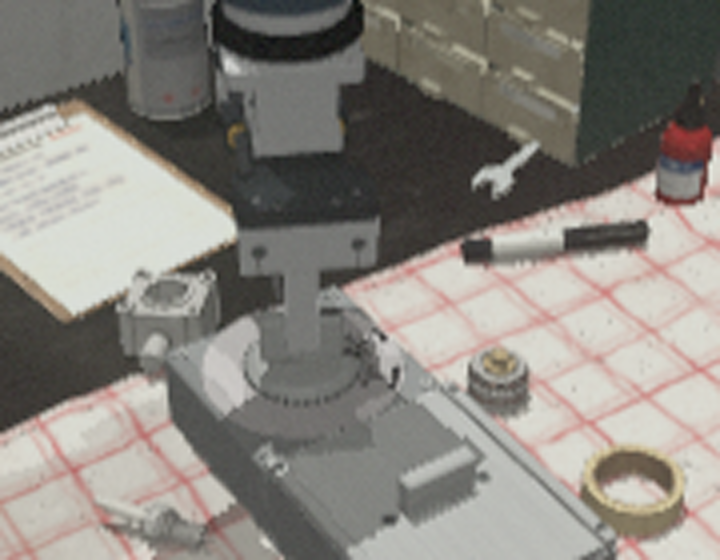

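```bash
python3 - <<'E'
from h import *
S=viewer.camera_params("scene");M=S['camera_from_world'];f=192/np.tan(np.radians(S['vfov']/2))
for z in (60,70,80,90,100):
    for nm,off in (("-z edge",-8),("mid",0),("+z edge",8)):
        j=np.array([.44,.898]);t=np.array([.898,-.44])
        p=np.array([564,137.5])-j*23.5+t*off
        c=M[:3,:3]@np.array([*p,z])+M[:3,3];u,v=f*c[0]/c[2]+S['cx'],f*c[1]/c[2]+S['cy'];print(z,nm,(u-170)*4,(v-90)*4)
E
```

```text
60 -z edge 286.11679789140226 391.2355535570366
60 mid 300.1141004178637 389.984744372563
60 +z edge 314.0901469518584 388.73583463911234
70 -z edge 285.5700875593716 377.8473318675426
70 mid 299.6703230306599 376.59760967456043
70 +z edge 313.7489894967324 375.3497991705394
80 -z edge 285.01530384444663 364.26140357979875
80 mid 299.21999734548297 363.01293686502027
80 +z edge 313.4028018632464 361.76639399795
90 -z edge 284.4522665844455 350.47335675737816
90 mid 298.76297734681225 349.22632119170714
90 +z edge 313.05147197433814 347.981221540383
100 -z edge 283.88079021644967 336.47864720685993
100 mid 298.29911264543375 335.2332259640916
100 +z edge 312.69488439845657 333.98975259639826
```

Emit:
servo_tool(
  targets="0 0 0 0 0 -0.6 0.5; 0 0 0 0 0 -1.2 0.5; 0 0 0 0 0 -1.7 0.5; 0 0 0 0 0 -1.7 0.5; 0 0 0 0 0 -1.7 0.5",
)

```text
time_s: 6.1
tool_pos: [564.7, 137.5, 34.0]
tcp_rot: [0.689, 0.159, 0.689, -0.16]
contact_force: [-0.1, 0.5, 0.4]
opening: 46.8
```

Emit:
servo_tool(
  targets="0 0 0 0 0 0 0; 0 0 0 0 0 0 0; 0 0 0 0 0 0 0; 0 0 0 0 0 0 0; 0 0 0 0 0 0 0; 0 0 0 0 0 0 0; 0 0 0 0 0 0 0; 0 0 0 0 0 0 0",
  squeeze=50,
)

```text
time_s: 6.77
tool_pos: [566.0, 139.3, 34.9]
tcp_rot: [0.689, 0.161, 0.688, -0.158]
contact_force: [3.2, 5.4, -2.3]
opening: 11.7
```

```bash
python3 snap.py w7
```

```text
6.7667 [565.994 139.304  34.861] az 63.903349043568284 xaxis [ 0.002  0.003 -1.   ] [ 3.231  5.431 -2.282] [ 1.103 -0.453 -0.066] 11.67208278433286
```

View pics/w7b.png

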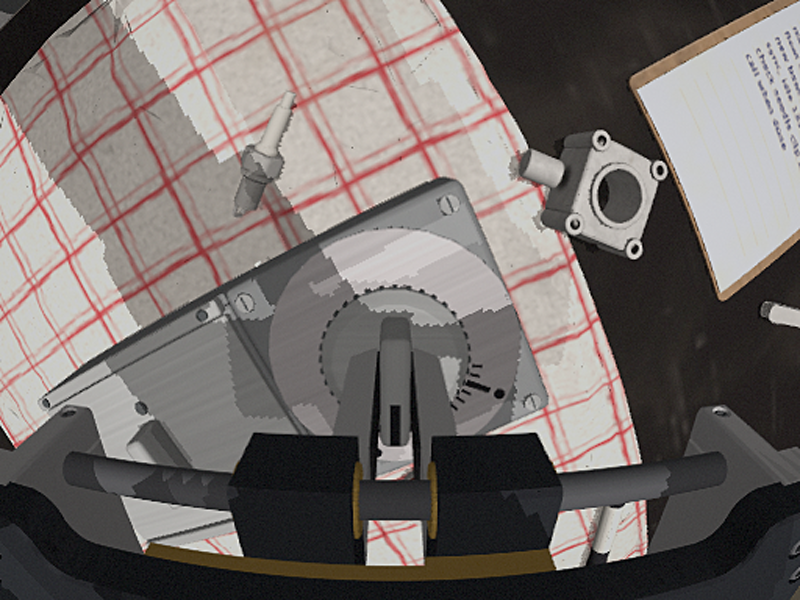

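Emit:
servo_tool(
  targets="0 0 0 0.05 0.1 0 0; 0 0 0 0.1 0.18 0 0; 0 0 -0.03 0.1 0.18 0 0; 0 0 -0.06 0.1 0.18 0 0; 0 0 -0.09 0.1 0.18 0 0; 0 0 -0.12 0.1 0.18 0 0; 0 0 -0.12 0.1 0.18 0 0",
)

```text
time_s: 7.4
tool_pos: [566.1, 139.5, 34.8]
tcp_rot: [0.678, 0.201, 0.678, -0.201]
contact_force: [-0.7, 0.9, 2.1]
opening: 12.0
```

```bash
cat > st.py <<'E'
from h import *
from scipy.spatial.transform import Rotation as R
np.set_printoptions(precision=3,suppress=True)
s=ctrl.get_state();q=s['tcp_rot'];y=R.from_quat(q[[1,2,3,0]]).as_matrix();az=np.arctan2(y[1,1],y[0,1])
print(round(s['time_s'],2),s['tool_pos'],"theta",round(np.pi/2-.018-az,3),"F",s['contact_force'],"M",s['torque'],"op",round(s['opening'],2),"tau j",s['effort'][-1])
E
python3 st.py
```

```text
7.4 [566.056 139.469  34.832] theta 0.557 F [-0.742  0.927  2.144] M [ 0.285  0.199 -0.018] op 11.97 tau j 0.18589932471513748
```

Emit:
servo_tool(
  targets="0 0 -0.04 0 0 0 0; 0 0 -0.08 0 0 0 0; 0 0 -0.12 0 0 0 0; 0 0 -0.16 0 0 0 0; 0 0 -0.19 0 0 0 0; 0 0 -0.19 0 0 0 0; 0 0 -0.19 0 0 0 0; 0 0 -0.19 0 0 0 0",
)

```text
time_s: 8.07
tool_pos: [566.4, 139.8, 34.8]
tcp_rot: [0.656, 0.264, 0.656, -0.263]
contact_force: [0.0, 3.9, 1.0]
opening: 11.7
```

```bash
python3 st.py; python3 snap.py w8;python3 - <<'E'
import cv2
a=cv2.imread("pics/w8.png")[150:300,190:340]
cv2.imwrite("pics/w8d.png",cv2.resize(a,None,fx=4,fy=4,interpolation=cv2.INTER_CUBIC))
E
```

```text
8.07 [566.359 139.769  34.833] theta 0.746 F [0.021 3.918 0.953] M [ 0.706  0.04  -0.051] op 11.72 tau j -0.04540184629149735
8.0667 [566.359 139.769  34.833] az 46.21802850684614 xaxis [ 0.     0.001 -1.   ] [0.021 3.918 0.953] [ 0.706  0.04  -0.051] 11.72440436752195
```

View pics/w8d.png

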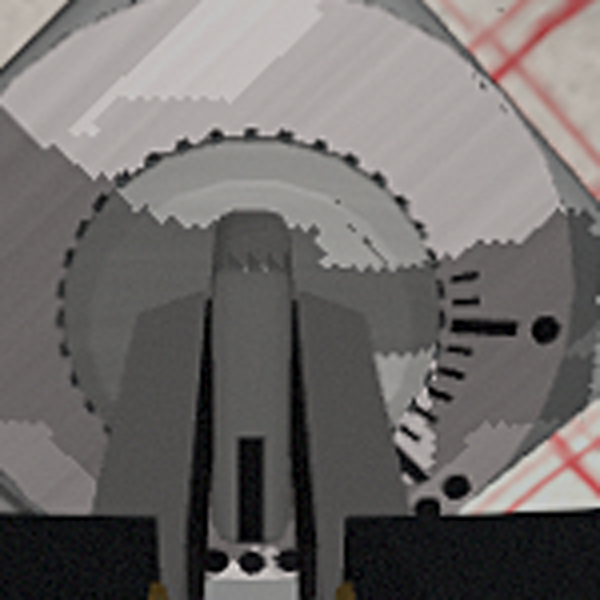

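Emit:
servo_tool(
  targets="0 0 0 0 0.1 0 0; 0 0 0 0 0.1 0 0; 0 0 0 0 0.1 0 0; 0 0 0.06 0 0.1 0 0; 0 0 0.12 0 0.1 0 0; 0 0 0.18 0 0.1 0 0; 0 0 0.24 0 0.1 0 0; 0 0 0.3 0 0.1 0 0",
)

```text
time_s: 8.78
tool_pos: [565.9, 139.2, 34.8]
tcp_rot: [0.688, 0.161, 0.689, -0.163]
contact_force: [-2.5, -2.6, 4.2]
opening: 11.5
```

```bash
python3 st.py
```

```text
8.78 [565.916 139.203  34.815] theta 0.444 F [-2.489 -2.577  4.166] M [-0.447  0.411 -0.082] op 11.55 tau j 0.4998144507408142
```

Emit:
servo_tool(
  targets="0 0 0.06 0 0 0 0; 0 0 0.12 0 0 0 0; 0 0 0.18 0 0 0 0; 0 0 0.24 0 0 0 0; 0 0 0.3 0 0 0 0; 0 0 0.36 0 0 0 0; 0 0 0.42 0 0 0 0; 0 0 0.48 0 0 0 0",
)

```text
time_s: 9.45
tool_pos: [565.7, 138.2, 34.8]
tcp_rot: [0.706, -0.008, 0.708, 0.005]
contact_force: [-3.9, -7.2, 5.0]
opening: 11.8
```

```bash
python3 st.py
```

```text
9.45 [565.673 138.162  34.823] theta -0.036 F [-3.905 -7.163  5.003] M [-1.135  0.604 -0.094] op 11.79 tau j 0.4559207707643509
```

Emit:
servo_tool(
  targets="0 0 0.06 -0.02 -0.08 0 0; 0 0 0.12 -0.05 -0.15 0 0; 0 0 0.18 -0.05 -0.15 0 0; 0 0 0.24 -0.05 -0.15 0 0; 0 0 0.3 -0.05 -0.15 0 0; 0 0 0.36 -0.05 -0.15 0 0; 0 0 0.42 -0.05 -0.15 0 0; 0 0 0.48 -0.05 -0.15 0 0",
)

```text
time_s: 10.12
tool_pos: [565.9, 137.1, 34.8]
tcp_rot: [0.685, -0.175, 0.685, 0.173]
contact_force: [0.5, -4.7, 2.6]
opening: 11.4
```

```bash
python3 st.py
```

```text
10.12 [565.945 137.144  34.816] theta -0.516 F [ 0.498 -4.706  2.596] M [-0.672  0.073 -0.107] op 11.36 tau j 0.49932148307561874
```

Emit:
servo_tool(
  targets="0 0 0.06 0 0 0 0; 0 0 0.12 0 0 0 0; 0 0 0.18 0 0 0 0; 0 0 0.24 0 0 0 0; 0 0 0.24 0 0 0 0; 0 0 0.24 0 0 0 0; 0 0 0.24 0 0 0 0; 0 0 0.24 0 0 0 0",
)

```text
time_s: 10.78
tool_pos: [566.3, 136.7, 34.8]
tcp_rot: [0.66, -0.256, 0.66, 0.253]
contact_force: [0.0, -4.5, 1.2]
opening: 11.7
```

```bash
python3 st.py; python3 snap.py w9;python3 - <<'E'
import cv2
a=cv2.imread("pics/w9.png")[150:300,190:340]
cv2.imwrite("pics/w9d.png",cv2.resize(a,None,fx=4,fy=4,interpolation=cv2.INTER_CUBIC))
E
```

```text
10.78 [566.289 136.664  34.834] theta -0.754 F [ 0.01  -4.491  1.237] M [-0.839 -0.007  0.031] op 11.69 tau j 0.05957555025815964
10.7833 [566.289 136.664  34.834] az 132.15923218032952 xaxis [ 0.001 -0.004 -1.   ] [ 0.01  -4.491  1.237] [-0.839 -0.007  0.031] 11.685319433381078
```

View pics/w9d.png

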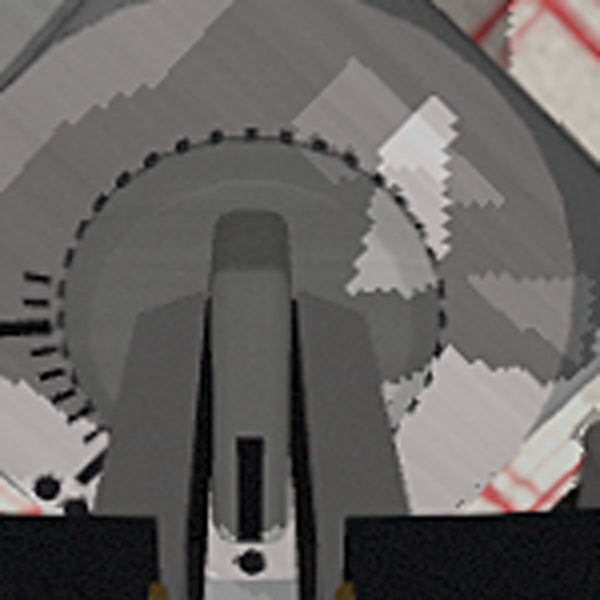

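Emit:
servo_tool(
  targets="0 0 0 0 0 0 0; 0 0 0 0 0 0 0; 0 0 -0.03 0 0 0 0; 0 0 -0.06 0 0 0 0; 0 0 -0.09 0 0 0 0; 0 0 -0.12 0 0 0 0; 0 0 -0.14 0 0 0 0; 0 0 -0.14 0 0 0 0",
)

```text
time_s: 11.5
tool_pos: [566.1, 136.9, 34.8]
tcp_rot: [0.676, -0.208, 0.676, 0.206]
contact_force: [-1.3, -5.8, 2.7]
opening: 11.7
```

```bash
python3 st.py
```

```text
11.5 [566.065 136.938  34.841] theta -0.613 F [-1.338 -5.77   2.693] M [-0.875  0.044 -0.006] op 11.69 tau j 0.13030876871198416
```

Emit:
servo_tool(
  targets="0 0 -0.01 0 0 0 0; 0 0 -0.02 0 0 0 0; 0 0 -0.03 0 0 0 0",
)

```text
time_s: 11.75
tool_pos: [566.0, 137.0, 34.8]
tcp_rot: [0.679, -0.198, 0.679, 0.196]
contact_force: [-0.4, -5.5, 2.3]
opening: 11.3
```

```bash
python3 st.py
```

```text
11.75 [566.003 136.989  34.805] theta -0.583 F [-0.402 -5.517  2.264] M [-0.813  0.104  0.029] op 11.25 tau j -0.036327444249764085
```

Emit:
servo_tool(
  targets="0 0 -0.01 0 0 0 0; 0 0 -0.02 0 0 0 0; 0 0 -0.03 0 0 0 0",
)

```text
time_s: 12.0
tool_pos: [566.0, 137.0, 34.8]
tcp_rot: [0.682, -0.188, 0.682, 0.186]
contact_force: [-0.8, -5.1, 3.6]
opening: 11.4
```

```bash
python3 st.py
```

```text
12.0 [566.011 137.046  34.818] theta -0.553 F [-0.809 -5.114  3.586] M [-0.816  0.097  0.11 ] op 11.41 tau j -0.03580173128284514
```

Emit:
servo_tool(
  targets="0 0 -0.01 0 0 0 0; 0 0 -0.02 0 0 0 0; 0 0 -0.03 0 0 0 0",
)

```text
time_s: 12.25
tool_pos: [566.0, 137.1, 34.8]
tcp_rot: [0.684, -0.178, 0.685, 0.176]
contact_force: [-1.0, -4.6, 2.5]
opening: 11.6
```

```bash
python3 st.py
```

```text
12.25 [565.969 137.112  34.829] theta -0.523 F [-1.022 -4.561  2.548] M [-0.763  0.083  0.015] op 11.57 tau j -0.03693748963996768
```

Emit:
servo_tool(
  targets="0 0 -0.01 0 0 0 0; 0 0 -0.02 0 0 0 0; 0 0 -0.03 0 0 0 0",
)

```text
time_s: 12.5
tool_pos: [565.9, 137.2, 34.8]
tcp_rot: [0.687, -0.167, 0.687, 0.165]
contact_force: [-0.3, -4.6, 3.1]
opening: 11.9
```

```bash
python3 st.py
```

```text
12.5 [565.913 137.167  34.791] theta -0.493 F [-0.288 -4.573  3.066] M [-0.789  0.119  0.023] op 11.89 tau j -0.03812359180301428
```

Emit:
servo_tool(
  targets="0 0 -0.01 0 0 0 0; 0 0 -0.02 0 0 0 0; 0 0 -0.03 0 0 0 0",
)

```text
time_s: 12.75
tool_pos: [565.9, 137.2, 34.8]
tcp_rot: [0.689, -0.157, 0.69, 0.155]
contact_force: [-0.7, -5.6, 3.5]
opening: 11.8
```

```bash
python3 st.py
```

```text
12.75 [565.91  137.245  34.843] theta -0.463 F [-0.699 -5.59   3.486] M [-0.708  0.121  0.042] op 11.84 tau j -0.0358991848770529
```

Emit:
servo_tool(
  targets="0 0 -0.01 0 0 0 0; 0 0 -0.02 0 0 0 0; 0 0 -0.03 0 0 0 0",
)

```text
time_s: 13.0
tool_pos: [565.9, 137.3, 34.8]
tcp_rot: [0.692, -0.147, 0.692, 0.145]
contact_force: [-1.6, -4.8, 3.4]
opening: 11.4
```

```bash
python3 st.py
```

```text
13.0 [565.868 137.302  34.814] theta -0.433 F [-1.587 -4.848  3.362] M [-0.795  0.128  0.064] op 11.42 tau j -0.03608509199693799
```

Emit:
servo_tool(
  targets="0 0 -0.01 0 0 0 0; 0 0 -0.02 0 0 0 0; 0 0 -0.03 0 0 0 0",
)

```text
time_s: 13.25
tool_pos: [565.8, 137.4, 34.8]
tcp_rot: [0.694, -0.136, 0.694, 0.134]
contact_force: [-2.0, -5.4, 3.2]
opening: 11.6
```

```bash
python3 st.py
```

```text
13.25 [565.839 137.353  34.81 ] theta -0.403 F [-1.973 -5.417  3.2  ] M [-0.787  0.155  0.099] op 11.57 tau j -0.03627054858952761
```

Emit:
servo_tool(
  targets="0 0 -0.01 0 0 0 0; 0 0 -0.02 0 0 0 0; 0 0 -0.03 0 0 0 0",
)

```text
time_s: 13.5
tool_pos: [565.8, 137.5, 34.8]
tcp_rot: [0.696, -0.126, 0.696, 0.124]
contact_force: [-0.4, -5.0, 3.2]
opening: 11.7
```

```bash
python3 st.py
```

```text
13.5 [565.841 137.453  34.844] theta -0.373 F [-0.414 -4.996  3.152] M [-0.838  0.14   0.002] op 11.66 tau j -0.03705320879817009
```

Emit:
servo_tool(
  targets="0 0 -0.01 0 0 0 0; 0 0 -0.02 0 0 0 0; 0 0 -0.03 0 0 0 0",
)

```text
time_s: 13.75
tool_pos: [565.8, 137.5, 34.8]
tcp_rot: [0.698, -0.115, 0.698, 0.114]
contact_force: [-0.7, -4.4, 3.6]
opening: 11.7
```

```bash
python3 st.py
```

```text
13.75 [565.788 137.507  34.832] theta -0.343 F [-0.684 -4.394  3.576] M [-0.815  0.211  0.018] op 11.69 tau j -0.03739665378816426
```

Emit:
servo_tool(
  targets="0 0 -0.01 0 0 0 0; 0 0 -0.02 0 0 0 0; 0 0 -0.03 0 0 0 0",
)

```text
time_s: 14.0
tool_pos: [565.8, 137.6, 34.8]
tcp_rot: [0.699, -0.105, 0.7, 0.103]
contact_force: [-1.1, -4.1, 3.3]
opening: 11.5
```

```bash
python3 st.py
```

```text
14.0 [565.801 137.575  34.842] theta -0.313 F [-1.139 -4.111  3.32 ] M [-0.746  0.209  0.081] op 11.52 tau j -0.036041352432221174
```

Emit:
servo_tool(
  targets="0 0 -0.01 0 0 0 0; 0 0 -0.02 0 0 0 0; 0 0 -0.03 0 0 0 0",
)

```text
time_s: 14.25
tool_pos: [565.8, 137.7, 34.8]
tcp_rot: [0.701, -0.094, 0.701, 0.093]
contact_force: [-1.3, -4.3, 3.1]
opening: 11.6
```

```bash
python3 st.py
```

```text
14.25 [565.754 137.654  34.826] theta -0.283 F [-1.301 -4.332  3.092] M [-0.796  0.197  0.047] op 11.62 tau j -0.03623770200647414
```

Emit:
servo_tool(
  targets="0 0 -0.01 0 0 0 0; 0 0 -0.02 0 0 0 0; 0 0 -0.03 0 0 0 0",
)

```text
time_s: 14.5
tool_pos: [565.8, 137.7, 34.8]
tcp_rot: [0.702, -0.084, 0.702, 0.082]
contact_force: [-1.4, -5.2, 3.7]
opening: 11.4
```

```bash
python3 st.py
```

```text
14.5 [565.764 137.706  34.836] theta -0.253 F [-1.441 -5.188  3.731] M [-0.838  0.234  0.07 ] op 11.37 tau j -0.03643320989795029
```

Emit:
servo_tool(
  targets="0 0 -0.01 0 0 0 0; 0 0 -0.02 0 0 0 0; 0 0 -0.03 0 0 0 0",
)

```text
time_s: 14.75
tool_pos: [565.7, 137.8, 34.8]
tcp_rot: [0.703, -0.073, 0.704, 0.072]
contact_force: [-0.6, -5.3, 4.1]
opening: 11.7
```

```bash
python3 st.py
```

```text
14.75 [565.695 137.802  34.805] theta -0.223 F [-0.578 -5.304  4.071] M [-0.837  0.27   0.024] op 11.69 tau j -0.03672147402539849
```

Emit:
servo_tool(
  targets="0 0 -0.01 0 0 0 0; 0 0 -0.02 0 0 0 0; 0 0 -0.03 0 0 0 0",
)

```text
time_s: 15.0
tool_pos: [565.7, 137.9, 34.8]
tcp_rot: [0.704, -0.062, 0.705, 0.061]
contact_force: [-1.4, -5.2, 3.4]
opening: 11.3
```

```bash
python3 st.py
```

```text
15.0 [565.726 137.858  34.82 ] theta -0.193 F [-1.391 -5.229  3.416] M [-0.844  0.249  0.112] op 11.26 tau j -0.03694779588840902
```

Emit:
servo_tool(
  targets="0 0 -0.01 0 0 0 0; 0 0 -0.02 0 0 0 0; 0 0 -0.03 0 0 0 0",
)

```text
time_s: 15.25
tool_pos: [565.7, 137.9, 34.8]
tcp_rot: [0.705, -0.052, 0.705, 0.051]
contact_force: [-1.1, -5.4, 4.0]
opening: 11.9
```

```bash
python3 st.py
```

```text
15.25 [565.7   137.944  34.807] theta -0.163 F [-1.054 -5.437  3.99 ] M [-0.809  0.235  0.026] op 11.87 tau j -0.03693424514494836
```

Emit:
servo_tool(
  targets="0 0 -0.01 0 0 0 0; 0 0 -0.02 0 0 0 0; 0 0 -0.03 0 0 0 0",
)

```text
time_s: 15.5
tool_pos: [565.7, 138.0, 34.8]
tcp_rot: [0.706, -0.041, 0.706, 0.04]
contact_force: [-1.5, -5.2, 3.9]
opening: 11.6
```

```bash
python3 st.py
```

```text
15.5 [565.727 137.994  34.842] theta -0.133 F [-1.474 -5.178  3.926] M [-0.841  0.232  0.045] op 11.61 tau j -0.03678352804854512
```

Emit:
servo_tool(
  targets="0 0 -0.01 0 0 0 0; 0 0 -0.02 0 0 0 0; 0 0 -0.03 0 0 0 0",
)

```text
time_s: 15.75
tool_pos: [565.7, 138.1, 34.8]
tcp_rot: [0.706, -0.031, 0.707, 0.03]
contact_force: [-1.6, -5.2, 4.3]
opening: 11.5
```

```bash
python3 st.py
```

```text
15.75 [565.693 138.068  34.833] theta -0.103 F [-1.644 -5.216  4.337] M [-0.807  0.292  0.186] op 11.53 tau j 0.04913349053822458
```

Emit:
servo_tool(
  targets="0 0 0 0 0 0 0",
)

```text
time_s: 15.83
tool_pos: [565.7, 138.1, 34.8]
tcp_rot: [0.706, -0.031, 0.707, 0.03]
contact_force: [-1.4, -4.6, 3.8]
opening: 11.6
```

```bash
python3 st.py
```

```text
15.83 [565.695 138.059  34.818] theta -0.103 F [-1.397 -4.598  3.784] M [-0.887  0.245  0.122] op 11.57 tau j 0.18337315879762173
```

Emit:
servo_tool(
  targets="0 0 -0.01 0 0 0 0; 0 0 -0.01 0 0 0 0",
)

```text
time_s: 16.0
tool_pos: [565.7, 138.1, 34.8]
tcp_rot: [0.706, -0.027, 0.707, 0.026]
contact_force: [-1.4, -5.4, 4.5]
opening: 11.6
```

```bash
python3 st.py
```

```text
16.0 [565.681 138.066  34.803] theta -0.093 F [-1.4   -5.407  4.541] M [-0.815  0.271  0.165] op 11.64 tau j 0.22804970853030682
```

Emit:
servo_tool(
  targets="0 0 -0.01 0 0 0 0; 0 0 -0.01 0 0 0 0",
)

```text
time_s: 16.17
tool_pos: [565.7, 138.1, 34.8]
tcp_rot: [0.707, -0.024, 0.707, 0.023]
contact_force: [-2.2, -5.3, 4.7]
opening: 11.9
```

```bash
python3 st.py
```

```text
16.17 [565.676 138.11   34.822] theta -0.084 F [-2.19  -5.256  4.727] M [-0.842  0.354  0.183] op 11.9 tau j 0.277623999863863
```

Emit:
servo_tool(
  targets="0 0 -0.01 0 0 0 0; 0 0 -0.01 0 0 0 0",
)

```text
time_s: 16.33
tool_pos: [565.7, 138.1, 34.8]
tcp_rot: [0.707, -0.02, 0.707, 0.019]
contact_force: [-2.1, -5.3, 3.5]
opening: 11.7
```

```bash
python3 st.py; python3 snap.py w10;python3 - <<'E'
import cv2
a=cv2.imread("pics/w10.png")[150:300,190:340]
cv2.imwrite("pics/w10d.png",cv2.resize(a,None,fx=4,fy=4,interpolation=cv2.INTER_CUBIC))
E
python3 st.py
```

```text
16.33 [565.692 138.095  34.816] theta -0.074 F [-2.108 -5.321  3.464] M [-0.906  0.252  0.294] op 11.69 tau j 0.3282439336180687
16.3333 [565.692 138.095  34.816] az 93.18317823420657 xaxis [-0.    -0.002 -1.   ] [-2.108 -5.321  3.464] [-0.906  0.252  0.294] 11.69265800525023
16.38 [565.667 138.095  34.8  ] theta -0.074 F [-1.912 -4.472  4.067] M [-0.856  0.28   0.273] op 12.02 tau j 0.27811624109745026
```

View pics/w10d.png

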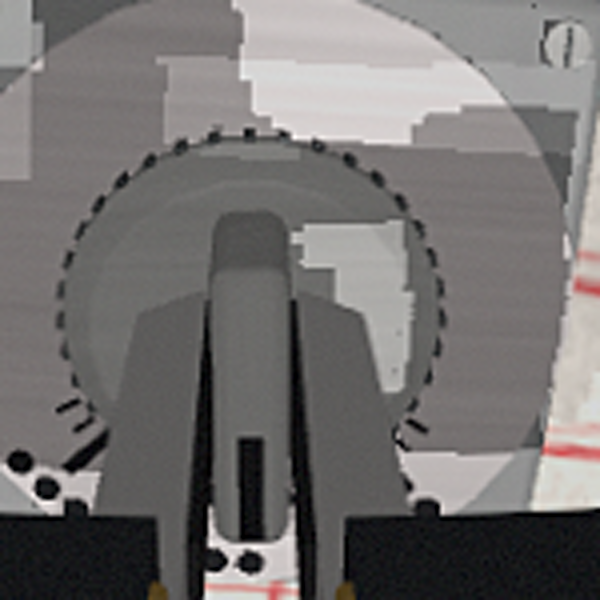

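Emit:
servo_tool(
  targets="0 0 0 0 -0.1 0 0; 0 0 0 0 -0.1 0 0.5; 0 0 0 0 -0.1 0 0.5; 0 0 0 0 -0.1 0 0.5; 0 0 0 0 -0.1 0 0.5; 0 0 0 0 -0.1 0 0.5; 0 0 0 0 -0.1 0 0.5; 0 0 0 0 -0.1 0 0.5",
)

```text
time_s: 17.05
tool_pos: [565.6, 137.9, 34.6]
tcp_rot: [0.707, -0.019, 0.707, 0.02]
contact_force: [0.4, -0.2, -0.9]
opening: 46.5
```

```bash
python3 st.py; python3 snap.py w11;python3 - <<'E'
import cv2
a=cv2.imread("pics/w11.png")[150:300,190:340]
cv2.imwrite("pics/w11d.png",cv2.resize(a,None,fx=4,fy=4,interpolation=cv2.INTER_CUBIC))
E
```

```text
17.05 [565.64  137.924  34.551] theta -0.073 F [ 0.385 -0.248 -0.935] M [ 0.046  0.    -0.003] op 46.54 tau j 0.0004825676114705857
17.05 [565.64  137.924  34.551] az 93.16039395767383 xaxis [-0.  0. -1.] [ 0.385 -0.248 -0.935] [ 0.046  0.    -0.003] 46.53934532248999
```

View pics/w11d.png

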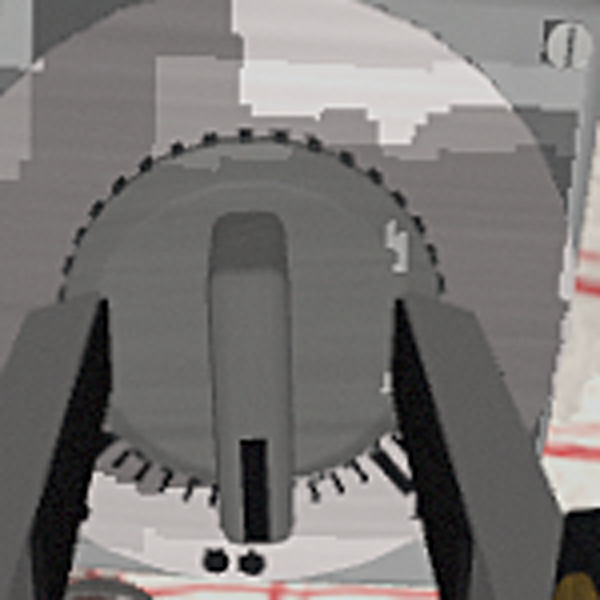

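Emit:
servo_tool(
  targets="0 0 0 0 0 1.5 0.5; 0 0 0 0 0 3.5 0.5; 0 0 -0.03 0 -1 4.5 0.5; 0 0 -0.06 0 -4 4.5 0.5; 0 0 -0.073 0 -7 4.5 0.5; 0 0 -0.073 0 -10 4.5 0.5; 0 0 -0.073 -0.1 -12.5 4.5 0.5; 0 0 -0.073 -0.1 -13.4 4.5 0.5",
)

```text
time_s: 17.77
tool_pos: [564.6, 0.5, 79.8]
tcp_rot: [0.707, 0.007, 0.707, -0.008]
contact_force: [0.0, 1.0, -1.4]
opening: 47.2
```

Emit:
servo_tool(
  targets="0 0 0 0 0 0 0.5; 0 0 0 0 0 0 0.5",
)

```text
time_s: 17.93
tool_pos: [564.7, 3.8, 79.6]
tcp_rot: [0.707, 0.007, 0.707, -0.007]
contact_force: [0.0, 0.0, 0.0]
opening: 47.1
```

```bash
python3 st.py; python3 snap.py w12
```

```text
17.93 [564.676   3.8    79.632] theta 0.001 F [0.049 0.025 0.048] M [0.037 0.015 0.042] op 47.1 tau j -0.014028714504092932
17.9333 [564.676   3.8    79.632] az 88.89337298339488 xaxis [ 0.  0. -1.] [0.049 0.025 0.048] [0.037 0.015 0.042] 47.095389907467975
```

View pics/w12b.png

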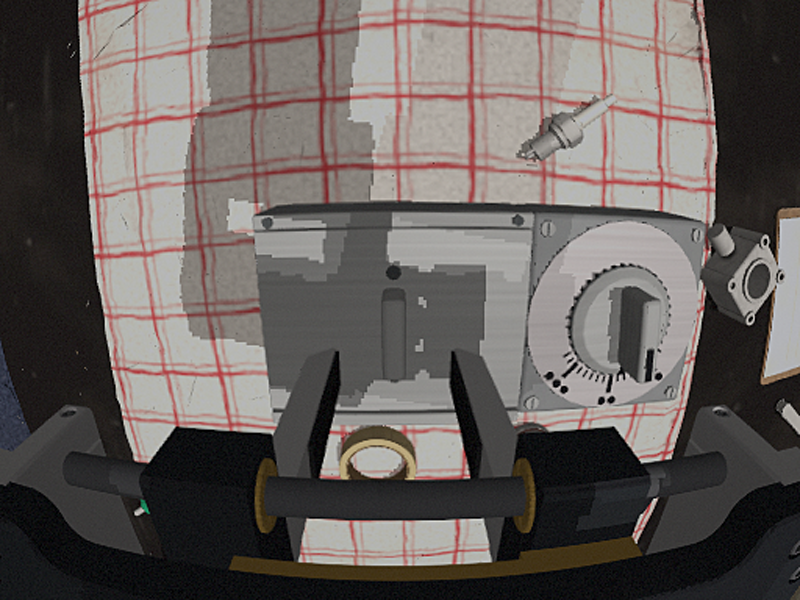

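Emit:
servo_tool(
  targets="0 0 0 0 0 -1.5 0.5; 0 0 0 0 0 -3 0.5; 0 0 0 0 0 -4.2 0.5; 0 0 0 0 0 -4.9 0.5; 0 0 0 0 0 -5.2 0.5; 0 0 0 0 0 -5.2 0.5; 0 0 0 0 0 -5.2 0.3; 0 0 0 0 0 -5.2 0.3",
)

```text
time_s: 18.65
tool_pos: [565.4, 3.8, 28.5]
tcp_rot: [0.708, 0.006, 0.707, -0.006]
contact_force: [-0.3, -0.2, -0.6]
opening: 37.0
```

Emit:
servo_tool(
  targets="0 0 0 0 0 0 0; 0 0 0 0 0 0 0; 0 0 0 0 0 0 0; 0 0 0 0 0 0 0; 0 0 0 0 0 0 0; 0 0 0 0 0 0 0",
  squeeze=25,
)

```text
time_s: 19.15
tool_pos: [564.9, 3.2, 28.0]
tcp_rot: [0.707, 0.006, 0.707, -0.007]
contact_force: [-0.3, -3.4, 1.9]
opening: 11.8
```

```bash
python3 st.py; python3 snap.py w13
```

```text
19.15 [564.895   3.23   27.959] theta -0.001 F [-0.293 -3.383  1.915] M [-0.486  0.065  0.147] op 11.84 tau j 0.1249184925109148
19.15 [564.895   3.23   27.959] az 88.99739729341148 xaxis [ 0.    -0.001 -1.   ] [-0.293 -3.383  1.915] [-0.486  0.065  0.147] 11.838585715874226
```

View pics/w13b.png

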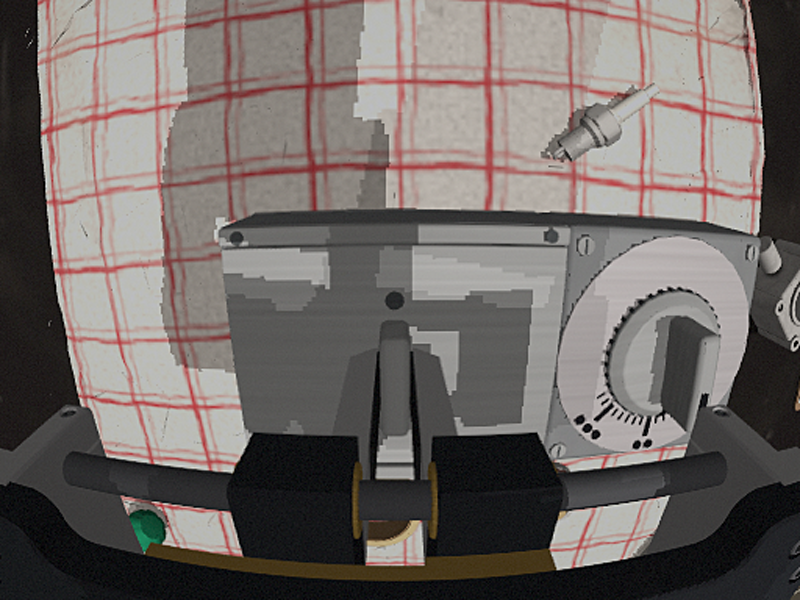

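Emit:
servo_tool(
  targets="0 0 0 0 -0.1 0 0; 0 0 0 0 -0.2 0 0; 0 0 0 0 -0.3 0 0; 0 0 0 0 -0.4 0 0",
)

```text
time_s: 19.53
tool_pos: [564.9, 0.3, 28.0]
tcp_rot: [0.707, 0.007, 0.707, -0.006]
contact_force: [-0.6, 3.3, 4.5]
opening: 11.8
```

```bash
python3 st.py
```

```text
19.53 [564.868   0.325  27.952] theta -0.0 F [-0.618  3.34   4.516] M [0.484 0.182 0.118] op 11.76 tau j 0.14699562918394804
```

Emit:
servo_tool(
  targets="0 0 0 0 -0.07 0 0; 0 0 0 0 -0.14 0 0; 0 0 0 0 -0.2 0 0",
)

```text
time_s: 19.78
tool_pos: [564.8, -2.1, 28.0]
tcp_rot: [0.707, 0.006, 0.707, -0.006]
contact_force: [-1.5, 2.4, 5.5]
opening: 11.8
```

```bash
python3 st.py
```

```text
19.78 [564.842  -2.092  27.956] theta -0.0 F [-1.527  2.351  5.461] M [0.505 0.25  0.118] op 11.84 tau j 0.1425344031304121
```

Sliding freely: the lid is unlocked (5.3 mm moved at 2.4 N). Continue.

Emit:
servo_tool(
  targets="0 0 0 -0.01 -0.3 0 0; 0 0 0 -0.02 -0.7 0 0; 0 0 0 -0.02 -1.1 0 0; 0 0 0 -0.03 -1.5 0 0; 0 0 0 -0.03 -1.9 0 0; 0 0 0 -0.04 -2.3 0 0; 0 0 0 -0.05 -2.7 0 0; 0 0 0 -0.05 -3.1 0 0",
)

```text
time_s: 20.45
tool_pos: [564.5, -33.6, 27.9]
tcp_rot: [0.707, 0.006, 0.707, -0.006]
contact_force: [-0.5, 3.0, 5.1]
opening: 12.0
```

```bash
python3 st.py
```

```text
20.45 [564.518 -33.554  27.939] theta -0.0 F [-0.517  2.971  5.128] M [0.558 0.057 0.128] op 12.0 tau j 0.20636870060116053
```

Emit:
servo_tool(
  targets="0 0 0 -0.01 -0.5 0 0; 0 0 0 -0.02 -1.1 0 0; 0 0 0 -0.02 -1.7 0 0; 0 0 0 -0.03 -2.3 0 0; 0 0 0 -0.04 -2.9 0 0; 0 0 0 -0.05 -3.5 0 0; 0 0 0 -0.06 -4.1 0 0; 0 0 0 -0.07 -4.5 0 0",
)

```text
time_s: 21.12
tool_pos: [564.1, -79.0, 28.0]
tcp_rot: [0.708, 0.006, 0.707, -0.007]
contact_force: [1.1, 2.5, 4.4]
opening: 11.8
```

Emit:
servo_tool(
  targets="0 0 0 0 0 0 0; 0 0 0 0 0 0 0",
)

```text
time_s: 21.28
tool_pos: [564.0, -79.6, 27.9]
tcp_rot: [0.708, 0.005, 0.707, -0.007]
contact_force: [1.0, -2.5, 4.4]
opening: 11.7
```

```bash
python3 st.py
```

```text
21.28 [564.031 -79.595  27.949] theta -0.0 F [ 0.97  -2.462  4.442] M [-0.376 -0.261  0.118] op 11.74 tau j 0.12477500829845667
```

Lid at about 83 mm. Release and rise.

Emit:
servo_tool(
  targets="0 0 0 0 0 0 0.5; 0 0 0 0 0 0 0.5; 0 0 0 0 0 0 0.5; 0 0 0 0 0 0 0.5; 0 0 0 0 0 0 0.5; 0 0 0 0 0 0 0.5; 0 0 0 0 0 0 0.5; 0 0 0 0 0 0 0.5",
)

```text
time_s: 21.95
tool_pos: [563.4, -78.1, 27.6]
tcp_rot: [0.707, 0.006, 0.707, -0.006]
contact_force: [0.1, 0.0, -0.5]
opening: 47.3
```

Emit:
servo_tool(
  targets="0 0 0 0 0 2 0.5; 0 0 0 0 0 5 0.5; 0 0 0 0 0 8 0.5; 0 0 0 0 0 11 0.5; 0 0 0 0 0 13 0.5; 0 0 0 0 0 13 0.5; 0 0 0 0 0 13 0.5; 0 0 0 0 0 13 0.5",
)

```text
time_s: 22.62
tool_pos: [562.6, -77.9, 156.1]
tcp_rot: [0.706, 0.007, 0.708, -0.006]
contact_force: [0.2, 0.2, 0.2]
opening: 46.9
```

```bash
python3 st.py; python3 snap.py w14; python3 - <<'E'
from h import *
import cv2
a=viewer.capture("scene")[:,:,::-1]
cv2.imwrite(f"pics/scene3c.png",cv2.resize(a[90:290,170:370],None,fx=3,fy=3,interpolation=cv2.INTER_CUBIC))
E
```

```text
22.62 [562.59  -77.873 156.1  ] theta -0.0 F [0.189 0.228 0.233] M [ 0.044 -0.008 -0.04 ] op 46.85 tau j -0.00031959026273398194
22.6167 [562.59  -77.873 156.1  ] az 88.97689052794948 xaxis [-0.002  0.001 -1.   ] [0.189 0.228 0.233] [ 0.044 -0.008 -0.04 ] 46.85285386031633
```

View pics/w14b.png

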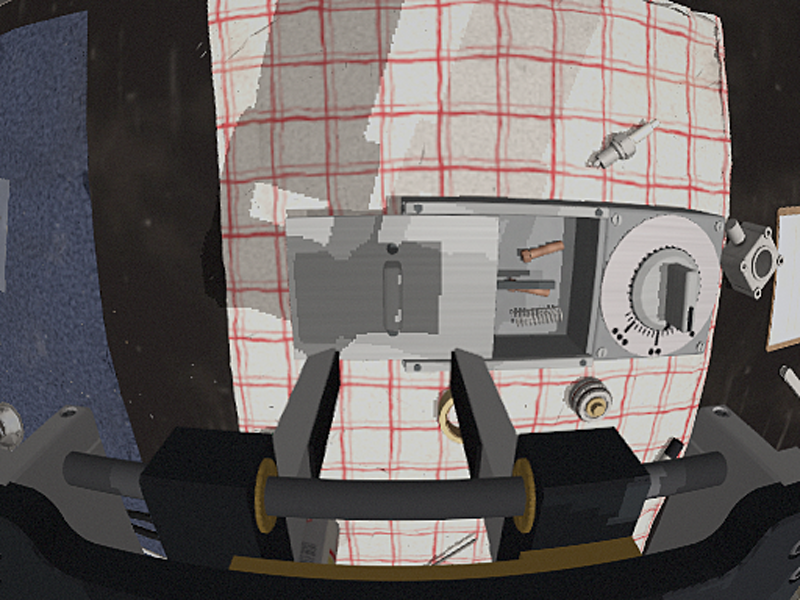

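View pics/scene3c.png

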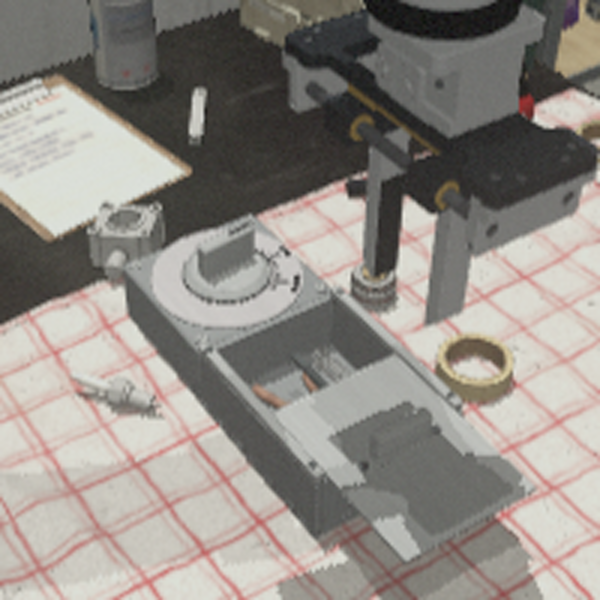

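```bash
python3 - <<'E'
from h import *
import pickle
s,W=pickle.load(open("pics/w14.pkl","rb"))
print(onz(W,393*.64,297*.64,86,True))
workorder.hand_in()
E
```

```text
[561.83955221 -79.97309643  86.        ]
the job is handed in; nothing more can be done
```

The lock box is open: the lid stands about 83 mm open, let go, and the job is handed in at about 22.7 s. The hand-in gave no verdict.

- **Dial:** I turned it right to the three-dot mark and paused, then left to the one-dot mark and paused. The wrist pictures showed the pointer on each mark. I then turned it right in 0.01 rad steps. The lock came up against its stop near -0.1 rad, where the torque rose from about 0.05 to 0.28 N m (pawl limit 0.55 N m). After release the dial sprang back about 0.03 rad.
- **Lid:** It slid freely at 2.4 to 3.3 N, so it was unlocked before I pulled it further.
- **Last checks:** The last wrist picture puts the pull bar at y = -80 mm, from +3 to +4 mm when shut, which agrees with the 83 mm of arm travel. The gripper hangs clear with only sensor noise on the force reading. In the pictures the loose parts look unmoved; I did not measure their shifts.

**Disagreement found:** the real fingertips sit about 40 mm short of the reported TCP along the tool. My first attempt to grip the dial therefore closed on air just above the bar, without touching it. I measured the tip height from the wrist and scene pictures and lowered the gripper by that amount for both grasps. The dial bar also turned out 1 to 2 mm off where I had measured it, which put up to about 8 N of sideways force on the dial while turning; I partly corrected for this as I went.

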